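# Stretch the brake spring to its test mark

## Task

On the bench stand two spring testers, each with a brake return spring inside. On the one with the red pull handle, draw the handle straight out until its pointer is level with that tester's green clip, hold it there for two seconds without pulling it well past the clip, then guide the handle gently back until it is fully home (do not let it snap) and let go. Leave the blue-handled tester alone.

Things in the scene. Friction and masses are not known exactly. Their poses are not given: they have to be found in the camera images.
- red_grip (a point): Centre in plan, 70 mm above bench, of the red pull handle: upright plate 16 mm thick along x, 50 mm wide along y, from 18 to 90 mm above the bench. x points to the tester's housing: pull along -x, level, roughly towards the robot; z up. A small red pointer on its +y side has the same x. Spring pull 4 N at home, 1.2 N more per 10 mm (14 N at 85 mm); let go when out, it snaps back.
- red_tester: The fixed spring tester that carries the red handle; axes as the handle's. Origin at bench level below the handle-side face of its dark housing (50 mm high, 74 mm wide, 110 mm along +x), 80 mm in +x from the home handle. A rod (top at 33 mm) joins them. Base plate 10 mm high, 136 mm wide, x -225 to 115 mm; white ruler strip 16 mm high along its +y side.
- red_clip: Green clip on the red tester's ruler, 10 mm along x, 18 mm along y, 16 to 46 mm above the bench; origin at the middle of its underside, axes as the tester's. The handle is on the mark when its grip point has the clip's x (in these axes). It lies 45 to 85 mm along -x from the home handle, 58 mm to +y of its line; handle and pointer pass beside it.
- red_slide (a joint): How far the red handle is drawn out, in m: 0 fully home, stop at 0.120.
- blue_slide (a joint): How far the blue handle of the other tester (of the same form, with a green clip of its own) is drawn out, in m: 0 home. To be left alone.

How it is judged:
By the outcome, as a careful person would: the job done as asked, in the order asked, and still so for the second after the job is handed in, with the robot touching nothing.
It also fails if it takes over 35 s, if anything falls off the work surface, if the arm or the gripper's body presses on something with over 40 N, if the wrist force passes 120 N, or if a joint passes its speed limit or range.

## Robot

A 6-joint arm with a two-finger parallel gripper is mounted at the origin on the work surface. World frame = base frame: x ahead of the robot, y to its left, z up, the work surface at z = 0. Lengths are in m, angles in rad, forces in N, time in s.
With the tool pointing down it reaches from about 0.325 to 1 m from the base axis. Payload 5.1 kg.
Tool frame: the origin (TCP) lies at the very end of the fingers, on their centre line; the grasp point (between the pads) lies 19 mm behind it; z points along the fingers, y is the line along which they close (so a half turn about z gives the same grasp; the last joint's range is limited). The gripper opens to 85 mm and grips with 20 to 120 N. Pads are 22 mm wide; open, the fingers measure 114 mm over their backs; the gripper's body (76 mm by 85 mm) begins 54 mm behind the grasp point. The pads swing forward as they close: fully open they stand 13 mm farther back than shut.
Start: joints at [-1.376, 0.124, 1.65, -0, 1.367, -0.083], TCP at [0.178, -0.625, 0.231] pointing down, gripper open.
Joint ranges: [-2.61, 2.61], [-1.02, 2.33], [0.03, 2.71], [-1.35, 4.49], [0.32, 2.68], [-2.91, 2.91]. Speed limits (rad/s): [2.57, 2.57, 3.14, 3.14, 3.14, 3.14].

## Interface

Orientations are given as a rotation vector (axis times angle).
In Python, from workcell import monitor, capture, camera_model, ctrl, spotter gives the robot as it stands.
- The arm moves only by the tool send_rows, never from a script. Its arguments are lists of equal length, an entry for each row: "fingers": the opening, from -1 (shut) to 1 (fully open), so that 0 is half open; "delta_pos": the shift along the tool's x, y, z in mm, a list of three; "angular": the turn, a rotation vector about the tool's x, y, z in rad, a list of three. In form: {"fingers": [fingers, ...], "delta_pos": [[x, y, z], ...], "angular": [[rx, ry, rz], ...]}. A call has 1 to 20 rows; each row is the pose to reach, as a shift and turn from the pose commanded when the call began, along the tool's axes at that moment; what a row does not reach only later rows make up. A row lasts 1/12 s, in which the tool goes at most 41.7 mm and 7.16 degrees, less where a joint would pass 70% of its speed; a pose out of reach is approached as far as the arm can. A call with a gripper value outside its range is refused whole. The fingers move at their own pace and stop on an object; the grip force is fixed at half the most. Time passes only in rows, so rows that repeat a pose let the fingers close. It gives the time, the measured TCP pose, the force, the opening and the grip force at its end, in the units of the state.
- monitor.state(): the state, without advancing time (a new reading comes with each control period).
- capture(name): name is "scene" or "side" or "wrist"; returns (picture, depth): 480x640x3 uint8, red, green, blue; 480x640 float32, m along the optical axis (not along the pixel's ray), 0 where there is no reading.
- camera_model(name): a dict with "mtx" (3x3 intrinsics, pixels), "T" (4x4, takes a point from camera to world coordinates); the wrist camera has in their place "mount" (4x4, takes a point from camera to tool coordinates, whose origin is the TCP and whose axes are the flange's). Camera axes: x right, y up, looking along -z (the intrinsics and any distortion apply to the point x, -y, -z); pixel columns grow to the right and rows downward; lengths in m; the calibration is good to about 2 mm. A picture is of the moment at which its call begins: read the wrist's pose just before it. camera_model takes no time and is no camera call.
- ctrl.sign_off(): hands the job in; it is judged then, once.
Trained networks look in the newest picture that a camera, given by its name, has taken for a name from the list of things; names that differ only in an ending like _2 or _b are one class to them, and where a whole thing is asked for, a point or a joint stands for the part that bears it (a point fixed in the world has none). Each returns a list of dicts, best first, with "conf" (0 to 1); they miss things now and then, are a little off and sometimes report something else, mostly with a low value. They report only what shows in the picture. A call takes as long as a camera call.
- spotter.search_frame(thing, camera): "centre" ([column, row] in pixels, amid what is visible of it).
The state is a dict: "clock": time; "q": joint angles; "dq": joint speeds; "joint_torque": joint torques, N m; "position": TCP position; "tcp_rot": TCP orientation; "ft_force": force on the tool from outside, world axes, zero at the start; "moment": the same for the moment, N m; "grip_width": opening from 0.0 (shut) to 1.0 (fully open); "finger_force": force on a finger pad.
Only numpy, scipy, OpenCV 4.12 (cv2) and the standard library are available. Lean on these libraries where they do the work, as an engineer would, in place of code of your own. Each camera call takes 0.05 s, during which the arm holds its last target. There are 200 camera calls.

## Working session

There is one attempt and no reset: what is moved stays moved. The work goes in short steps, Python scripts to look and compute and a tool call to move; the robot and the scene stay as the last step left them, time stands still between calls to the robot, and variables do not carry over. Pictures are saved under pics/ and viewed, at most 10 in all, crops included, and the job is handed in when it is done.

Besides the shell and the picture viewer there is one more tool, called after "Request:" by a JSON object that holds its "api" and its "payload", one argument or row to a line. send_rows: Moves the arm, as the interface text tells. Its arguments: {"type":"object","properties":{"fingers":{"type":"array","items":{"type":"number"}},"delta_pos":{"type":"array","items":{"type":"array","items":{"type":"number"}}},"angular":{"type":"array","items":{"type":"array","items":{"type":"number"}}}},"required":["fingers","delta_pos","angular"]}

```bash
mkdir -p pics
cat > h.py <<'E'
import numpy as np, cv2
from workcell import monitor, capture, camera_model, ctrl, spotter
from scipy.spatial.transform import Rotation as R
def T_of(cam):
    m=camera_model(cam)
    if 'T' in m: return np.array(m['mtx']),np.array(m['T'])
    s=monitor.state();T=np.eye(4);T[:3,:3]=R.from_rotvec(s['tcp_rot']).as_matrix();T[:3,3]=s['position']
    return np.array(m['mtx']),T@np.array(m['mount'])
def cloud(K,T,d):
    v,u=np.mgrid[:480,:640]
    p=np.stack([(u-K[0,2])/K[0,0]*d,-(v-K[1,2])/K[1,1]*d,-d],-1)
    return p@T[:3,:3].T+T[:3,3]
E
python3 - <<'E'
from h import *
for c in ['scene','side']:
    K,T=T_of(c); im,d=capture(c); np.savez(c,im=im,d=d,K=K,T=T)
    cv2.imwrite(f'pics/{c}.png',im[...,::-1]); P=cloud(K,T,d)
    print(c,{k:v for k,v in camera_model(c).items() if k not in('mtx','T')})
    for t in ['red_grip','red_tester','red_clip','blue_slide']:
        for r in spotter.search_frame(t,c)[:3]:
            u,w=map(int,r['centre']); print(t,r,P[w,u].round(3) if d[w,u]>0 else None)
print(monitor.state())
E
```

```text
scene {}
red_grip {'centre': [175.3, 266.1], 'conf': 0.97} [ 0.604 -0.189  0.058]
red_tester {'centre': [176.0, 331.0], 'conf': 0.71} [ 0.712 -0.198  0.05 ]
red_clip {'centre': [222.8, 246.1], 'conf': 0.49} [ 0.543 -0.119  0.028]
blue_slide {'centre': [442.4, 219.9], 'conf': 0.7} [0.617 0.219 0.056]
side {}
red_grip {'centre': [348.6, 360.8], 'conf': 0.91} [ 0.596 -0.211  0.081]
red_tester {'centre': [360.8, 379.5], 'conf': 0.73} [ 0.62  -0.2    0.012]
red_clip {'centre': [289.5, 332.4], 'conf': 0.6} [ 0.541 -0.122  0.04 ]
blue_slide {'centre': [289.8, 189.4], 'conf': 0.67} [0.61  0.198 0.056]
{'clock': 0.5, 'q': array([-1.37557478e+00,  1.23831541e-01,  1.65032671e+00, -3.51498742e-06,
        1.36749467e+00, -8.25712240e-02]), 'dq': array([-0.00125887, -0.00098415, -0.00303906, -0.00097668, -0.0016218 ,
        0.0003973 ]), 'joint_torque': array([-1.01695940e-03, -4.23088360e+01, -3.65313506e+01, -6.69383908e-06,
        1.32845831e-03, -1.19162681e-05]), 'position': array([ 0.17823678, -0.62506259,  0.23128597]), 'tcp_rot': array([-3.11127767e+00, -4.34946972e-01,  1.07276851e-05]), 'ft_force': array([ 0.77283651,  0.62462349, -0.23461394]), 'moment': array([ 0.01357661, -0.06576213, -0.0114049 ]), 'finger_force': 0.0, 'grip_width': 0.9970999442572753}
```

View pics/scene.png

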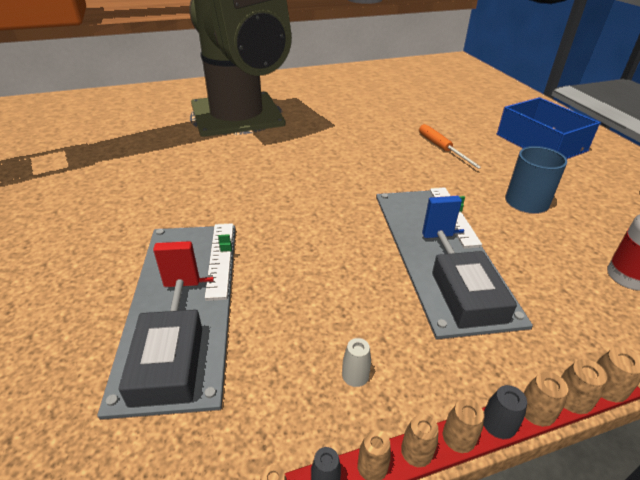

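View pics/side.png

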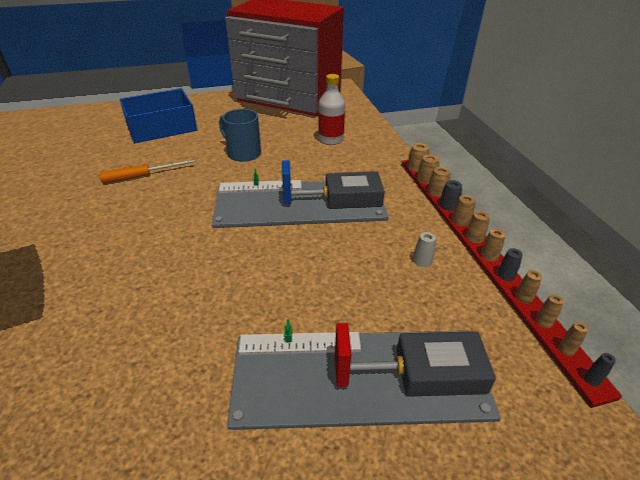

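The scene picture shows the red handle at about (178,264), its clip at (224,242) and the housing at (163,355). The side picture agrees: handle (343,355), clip (289,331). Next I fit the axes from the depth data.

Run:
```python
from h import *
for c in ['scene','side']:
    z=np.load(c+'.npz'); im=z['im'].astype(int); P=cloud(z['K'],z['T'],z['d']); ok=z['d']>0
    r,g,b=im[...,0],im[...,1],im[...,2]
    box=ok&(abs(P[...,0]-.62)<.25)&(abs(P[...,1]+.19)<.13)
    red=box&(r>120)&(g<50)&(b<50)&(P[...,2]>.02); grn=box&(g>r*1.6)&(g>b*1.6)&(P[...,2]>.018)
    plate=box&(abs(P[...,2]-.01)<.012)&(abs(r-b)<30)&(b>r-5)
    dark=box&(P[...,2]>.042)&(P[...,2]<.06)&(r<90)&(b>r-12)&(P[...,0]>.64)
    for n,m in [('plate',plate),('dark',dark)]:
        q=P[m][:,:2].astype(np.float32)*1000; print(c,n,len(q),cv2.minAreaRect(q))
    for n,m in [('red',red),('grn',grn)]:
        q=P[m]; print(c,n,len(q),np.median(q,0).round(4),np.percentile(q,[3,97],0).round(4).tolist())
    q=P[red&(P[...,2]>.085)]; print('top',q.mean(0),cv2.minAreaRect((q[:,:2]*1000).astype(np.float32)))
    q=P[red&(P[...,2]>.04)&(P[...,2]<.083)][:,:2]; w,v=np.linalg.eigh(np.cov(q.T)); print('face dir',np.degrees(np.arctan2(v[1,1],v[0,1])),w**.5)
```

```text
scene plate 8821 ((621.588134765625, -191.14353942871094), (134.86949157714844, 340.5511169433594), 76.99174499511719)
scene dark 3839 ((728.4035034179688, -215.55474853515625), (73.21366119384766, 110.64873504638672), 76.75770568847656)
scene red 1425 [ 0.6032 -0.187   0.0631] [[0.5944, -0.2087, 0.0239], [0.6089, -0.1655, 0.0897]]
scene grn 165 [ 0.5425 -0.1141  0.0321] [[0.5388, -0.121, 0.0196], [0.5465, -0.1067, 0.0457]]
top [ 0.59945928 -0.18600293  0.08845968] ((598.3424682617188, -185.9403076171875), (47.55818557739258, 14.911577224731445), 78.1952896118164)
face dir 77.19440375223286 [0.00083702 0.01323241]
side plate 15051 ((621.4593505859375, -192.24270629882812), (136.34278869628906, 337.6846618652344), 77.13106536865234)
side dark 3376 ((727.9989624023438, -216.42019653320312), (74.75198364257812, 107.30354309082031), 77.10040283203125)
side red 376 [ 0.5971 -0.1889  0.0914] [[0.5878, -0.2097, 0.0894], [0.6063, -0.1651, 0.0929]]
side grn 110 [ 0.54   -0.1211  0.034 ] [[0.5356, -0.1234, 0.0209], [0.5449, -0.1065, 0.0482]]
top [ 0.59715113 -0.18808409  0.09136011] ((597.58056640625, -186.64971923828125), (48.6625862121582, 13.993938446044922), 76.62979888916016)
face dir nan [nan nan]
  avg = a.mean(axis, **keepdims_kw)
  ret = um.true_divide(
<stdin>:14: RuntimeWarning: Degrees of freedom <= 0 for slice
  c *= np.true_divide(1, fact)
  c *= np.true_divide(1, fact)
```

```bash
cat >> h.py <<'E'
def delta(x,y,z,yaw_y):
    "tool-frame shift (mm) and turn to reach pointing-down pose with tool y at yaw_y deg"
    s=monitor.state();A=R.from_rotvec(s['tcp_rot']);a=np.radians(yaw_y)
    ty=np.array([np.cos(a),np.sin(a),0]);tz=np.array([0,0,-1.]);B=R.from_matrix(np.c_[np.cross(ty,tz),ty,tz])
    print((A.inv().apply(np.array([x,y,z])-s['position'])*1000).round(1),(A.inv()*B).as_rotvec().round(4),s['clock'])
E
python3 - <<'E'
from h import *
delta(.5973,-.1861,.17,-13)
delta(.5973,-.1861,.052,-13)
print(camera_model('wrist'));
E
```

```text
[ 523.4 -307.2   61.3] [-1.0000e-04 -0.0000e+00 -1.0661e+00] 0.5
[ 523.4 -307.2  179.3] [-1.0000e-04 -0.0000e+00 -1.0661e+00] 0.5
{'mtx': array([[395.36108215,   0.        , 314.87790076],
       [  0.        , 395.36108215, 238.71587255],
       [  0.        ,   0.        ,   1.        ]]), 'mount': array([[ 1.61747997e-03,  9.48297670e-01,  3.17378185e-01,
         8.10211177e-02],
       [ 9.99998474e-01, -1.74340526e-03,  1.12766561e-04,
         3.05606503e-04],
       [ 6.60255065e-04,  3.17377518e-01, -9.48299043e-01,
        -1.41782728e-01],
       [ 0.00000000e+00,  0.00000000e+00,  0.00000000e+00,
         1.00000000e+00]])}
```

Request:
{"api": "send_rows", "payload": {
  "fingers": [1,1,1,1,1,1,1,1,1,1,1,1,1,1,1,1,1,1],
  "delta_pos": [
    [523.4,-307.2,51],
    [523.4,-307.2,51],
    [523.4,-307.2,51],
    [523.4,-307.2,51],
    [523.4,-307.2,51],
    [523.4,-307.2,51],
    [523.4,-307.2,51],
    [523.4,-307.2,51],
    [523.4,-307.2,51],
    [523.4,-307.2,51],
    [523.4,-307.2,51],
    [523.4,-307.2,51],
    [523.4,-307.2,51],
    [523.4,-307.2,51],
    [523.4,-307.2,51],
    [523.4,-307.2,51],
    [523.4,-307.2,51],
    [523.4,-307.2,51]
  ],
  "angular": [
    [0,0,-1.066],
    [0,0,-1.066],
    [0,0,-1.066],
    [0,0,-1.066],
    [0,0,-1.066],
    [0,0,-1.066],
    [0,0,-1.066],
    [0,0,-1.066],
    [0,0,-1.066],
    [0,0,-1.066],
    [0,0,-1.066],
    [0,0,-1.066],
    [0,0,-1.066],
    [0,0,-1.066],
    [0,0,-1.066],
    [0,0,-1.066],
    [0,0,-1.066],
    [0,0,-1.066]
  ]
}}

```text
clock: 2.0
position: [0.597, -0.1864, 0.1803]
tcp_rot: [-2.459, -1.956, 0.001]
ft_force: [0.2, 0.8, -0.2]
grip_width: 1.001
finger_force: 0.0
```

```bash
cat > w.py <<'E'
from h import *
import sys
K,T=T_of('wrist'); im,d=capture('wrist'); cv2.imwrite(f'pics/{sys.argv[1]}.png',im[...,::-1]); P=cloud(K,T,d); im=im.astype(int)
r,g,b=im[...,0],im[...,1],im[...,2]; ok=d>0
o=np.array([.5973,-.1861]);a=np.radians(-13);ex=np.array([np.cos(a),np.sin(a)]);ey=np.array([-ex[1],ex[0]])
L=np.stack([(P[...,:2]-o)@ex,(P[...,:2]-o)@ey,P[...,2]],-1)*1000
near=ok&(abs(L[...,0])<150)&(abs(L[...,1])<90)&(L[...,2]>12)
red=near&(r>100)&(g<60)&(b<60); grn=near&(g>r*1.5)&(g>b*1.5)
for n,m in [('handletop',red&(L[...,2]>82)),('pointer',red&(L[...,1]>31)),('clip',grn),('cliptop',grn&(L[...,2]>40))]:
    q=L[m]; print(n,len(q),q.mean(0).round(1) if len(q) else '',np.percentile(q,[2,98],0).round(1).tolist() if len(q) else '')
s=monitor.state(); print('tcp local',((s['position'][:2]-o)@ex*1000).round(2),((s['position'][:2]-o)@ey*1000).round(2),s['position'][2],s['clock'],s['ft_force'],s['grip_width'],s['finger_force'])
E
python3 w.py w1; python3 -c "
from h import *
delta(.5973,-.1861,.052,-13)"
```

```text
handletop 1781 [-0.5  0.7 88.9] [[-7.9, -23.1, 86.9], [6.9, 22.9, 90.3]]
pointer 62 [-0.8 38.  24.1] [[-2.1, 31.2, 22.7], [0.9, 43.8, 25.4]]
clip 518 [-65.2  54.   48.3] [[-73.7, -0.6, 18.1], [42.4, 66.2, 227.5]]
cliptop 223 [-60.3  49.3  72.8] [[-73.8, -4.3, 40.3], [42.6, 66.1, 255.2]]
tcp local -0.31 -0.92 0.18042111663262508 2.05 [0.09202566 0.64926922 0.40119208] 0.9987303424170418 0.0
[  1.    0.3 128.4] [-0.0001  0.0004 -0.001 ] 2.05
```

View pics/w1.png

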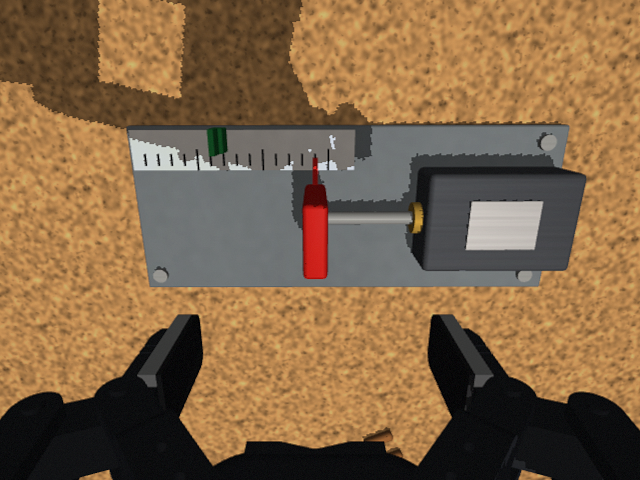

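The wrist picture shows the handle at (315,235), pointer at (315,170) and clip at (217,142), with the fingers straddling the handle. I'll descend and grip.

Request:
{"api": "send_rows", "payload": {
  "fingers": [1,1,1,1,1,1,0.3,-0.3,-1,-1,-1,-1,-1,-1,-1,-1],
  "delta_pos": [
    [1,0,30],
    [1,0,60],
    [1,0,90],
    [1,0,115],
    [1,0,128],
    [1,0,128],
    [1,0,128],
    [1,0,128],
    [1,0,128],
    [1,0,128],
    [1,0,128],
    [1,0,128],
    [1,0,128],
    [1,0,128],
    [1,0,128],
    [1,0,128]
  ],
  "angular": [
    [0,0,0],
    [0,0,0],
    [0,0,0],
    [0,0,0],
    [0,0,0],
    [0,0,0],
    [0,0,0],
    [0,0,0],
    [0,0,0],
    [0,0,0],
    [0,0,0],
    [0,0,0],
    [0,0,0],
    [0,0,0],
    [0,0,0],
    [0,0,0]
  ]
}}

```text
clock: 3.38
position: [0.5973, -0.1851, 0.0537]
tcp_rot: [-2.458, -1.956, 0.001]
ft_force: [-5.0, 1.0, 7.0]
grip_width: 0.174
finger_force: 59.8
```

```bash
sed -i 's/grn=near&/grn=near\&(L[...,2]<55)\&/' w.py; python3 w.py w2
```

```text
handletop 5921 [-0.3  2.2 88.9] [[-7.4, -22.4, 87.1], [6.8, 23.8, 90.1]]
pointer 241 [-0.7 38.  24.1] [[-2.2, 31.4, 22.9], [0.9, 44.5, 25.4]]
clip 2075 [-69.6  57.8  34.8] [[-73.5, 48.9, 17.7], [-66.8, 66.3, 46.1]]
cliptop 736 [-71.2  57.5  44.3] [[-73.7, 48.8, 40.2], [-69.6, 66.0, 46.4]]
tcp local -0.22 0.93 0.05368472629981873 3.4333 [-4.19926308  1.91957257  5.453357  ] 0.18298834506671413 59.78179693222046
```

View pics/w2.png

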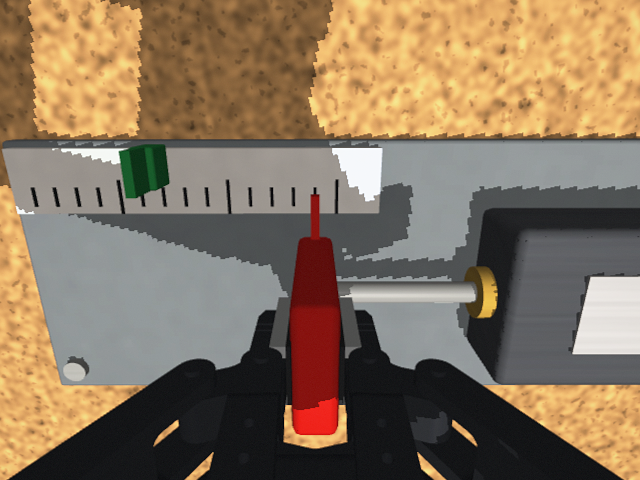

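The wrist picture shows the handle held between the pads, the pointer at (315,195) and the clip around (145,170). I'll draw it out to 65 mm, just short of the mark, then measure there.

Request:
{"api": "send_rows", "payload": {
  "fingers": [-1,-1,-1,-1,-1,-1,-1,-1,-1,-1,-1,-1,-1,-1,-1,-1,-1],
  "delta_pos": [
    [0,-3,0],
    [0,-8,0],
    [0,-13,0],
    [0,-18,0],
    [0,-23,0],
    [0,-28,0],
    [0,-33,0],
    [0,-38,0],
    [0,-43,0],
    [0,-48,0],
    [0,-53,0],
    [0,-57,0],
    [0,-61,0],
    [0,-64,0],
    [0,-65,0],
    [0,-65,0],
    [0,-65,0]
  ],
  "angular": [
    [0,0,0],
    [0,0,0],
    [0,0,0],
    [0,0,0],
    [0,0,0],
    [0,0,0],
    [0,0,0],
    [0,0,0],
    [0,0,0],
    [0,0,0],
    [0,0,0],
    [0,0,0],
    [0,0,0],
    [0,0,0],
    [0,0,0],
    [0,0,0],
    [0,0,0]
  ]
}}

```text
clock: 4.85
position: [0.5369, -0.1713, 0.0538]
tcp_rot: [2.454, 1.952, 0.006]
ft_force: [10.9, -2.7, -2.2]
grip_width: 0.182
finger_force: 58.6
```

```bash
cat >> w.py <<'E'
m=near&(g>r*1.25+3)&(g>b*1.25+3)&(L[...,2]<50)
for lo in (16,24,32,40):
    q=L[m&(L[...,2]>lo)&(L[...,2]<lo+8)]; 
    if len(q): print('clip z',lo,len(q),np.percentile(q[:,0],[1,50,99]).round(1))
E
python3 w.py w3
```

```text
handletop 5686 [-62.3   1.6  89. ] [[-69.2, -22.4, 87.6], [-55.4, 23.4, 90.2]]
pointer 241 [-62.5  37.5  24.2] [[-64.4, 31.4, 22.8], [-60.8, 43.9, 25.4]]
clip 1152 [-71.5  58.4  37.3] [[-76.4, 48.8, 20.3], [-67.2, 66.5, 46.3]]
cliptop 540 [-71.9  58.   44.9] [[-73.9, 48.9, 41.1], [-70.0, 66.4, 46.5]]
tcp local -62.2 0.79 0.05371466728761708 4.9 [10.35821118 -2.39524172 -3.05794748] 0.1828163908158912 58.58215570449829
clip z 16 38 [-75.9 -69.7 -67.1]
clip z 24 501 [-76.6 -69.6 -67.2]
clip z 32 80 [-76.  -70.1 -67.9]
clip z 40 541 [-74.  -71.9 -70. ]
```

View pics/w3.png

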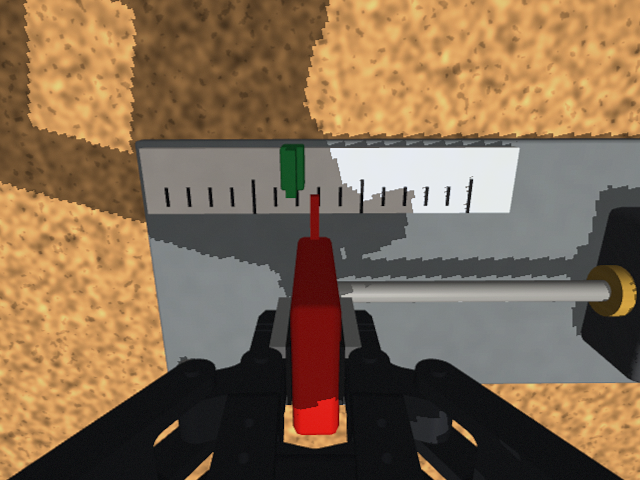

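The pointer (315,200) is about 10 mm short of the clip (292,170). The clip spans -76.7 to -67.1, so its centre is at -72, and the handle is at -62.3. I'll move it 9.8 mm.

Request:
{"api": "send_rows", "payload": {
  "fingers": [-1,-1,-1,-1,-1,-1],
  "delta_pos": [
    [0,-3,0],
    [0,-6,0],
    [0,-8.5,0],
    [0,-9.8,0],
    [0,-9.8,0],
    [0,-9.8,0]
  ],
  "angular": [
    [0,0,0],
    [0,0,0],
    [0,0,0],
    [0,0,0],
    [0,0,0],
    [0,0,0]
  ]
}}

```text
clock: 5.4
position: [0.5275, -0.1692, 0.0537]
tcp_rot: [2.453, 1.951, 0.007]
ft_force: [12.3, -2.9, -3.4]
grip_width: 0.18
finger_force: 59.3
```

```bash
python3 w.py w4
```

```text
handletop 5661 [-71.9   1.6  89. ] [[-78.8, -22.6, 87.5], [-65.0, 23.3, 90.2]]
pointer 224 [-72.1  37.1  24.2] [[-74.0, 31.2, 22.9], [-70.4, 43.4, 25.4]]
clip 1128 [-71.9  58.4  36.7] [[-76.4, 48.9, 23.6], [-67.2, 66.5, 46.2]]
cliptop 480 [-72.1  57.9  45.1] [[-73.8, 48.7, 42.9], [-70.4, 66.4, 46.4]]
tcp local -71.75 0.76 0.053731751474728084 5.45 [12.022785   -3.07841725 -2.5293801 ] 0.18135074427689807 59.317336678504944
clip z 16 27 [-76.4 -72.2 -67.6]
clip z 24 558 [-76.7 -69.8 -67.2]
clip z 32 67 [-76.5 -71.8 -67.7]
clip z 40 481 [-73.8 -71.9 -70.4]
```

View pics/w4.png

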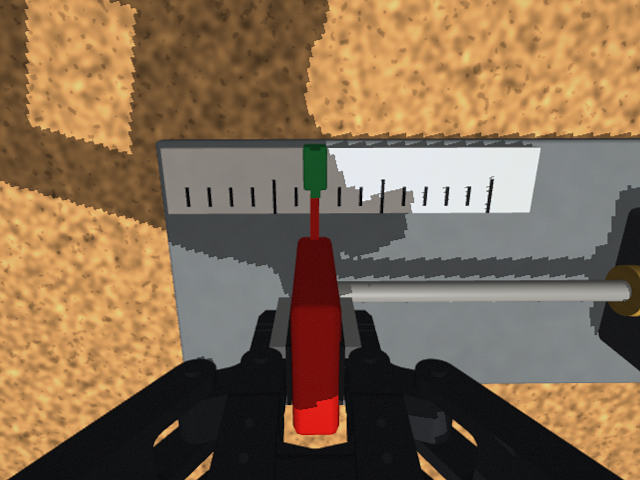

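The pointer (315,215) now lines up with the clip (315,170), both at -72. Holding there.

Request:
{"api": "send_rows", "payload": {
  "fingers": [-1,-1,-1,-1,-1,-1,-1,-1,-1,-1,-1,-1,-1,-1,-1,-1,-1,-1,-1,-1],
  "delta_pos": [
    [0,0,0],
    [0,0,0],
    [0,0,0],
    [0,0,0],
    [0,0,0],
    [0,0,0],
    [0,0,0],
    [0,0,0],
    [0,0,0],
    [0,0,0],
    [0,0,0],
    [0,0,0],
    [0,0,0],
    [0,0,0],
    [0,0,0],
    [0,0,0],
    [0,0,0],
    [0,0,0],
    [0,0,0],
    [0,0,0]
  ],
  "angular": [
    [0,0,0],
    [0,0,0],
    [0,0,0],
    [0,0,0],
    [0,0,0],
    [0,0,0],
    [0,0,0],
    [0,0,0],
    [0,0,0],
    [0,0,0],
    [0,0,0],
    [0,0,0],
    [0,0,0],
    [0,0,0],
    [0,0,0],
    [0,0,0],
    [0,0,0],
    [0,0,0],
    [0,0,0],
    [0,0,0]
  ]
}}

```text
clock: 7.12
position: [0.5276, -0.1692, 0.0537]
tcp_rot: [2.453, 1.951, 0.007]
ft_force: [11.4, -3.1, -3.0]
grip_width: 0.176
finger_force: 59.3
```

Request:
{"api": "send_rows", "payload": {
  "fingers": [-1,-1,-1,-1,-1,-1,-1,-1,-1,-1,-1,-1],
  "delta_pos": [
    [0,0,0],
    [0,0,0],
    [0,0,0],
    [0,0,0],
    [0,0,0],
    [0,0,0],
    [0,0,0],
    [0,0,0],
    [0,0,0],
    [0,0,0],
    [0,0,0],
    [0,0,0]
  ],
  "angular": [
    [0,0,0],
    [0,0,0],
    [0,0,0],
    [0,0,0],
    [0,0,0],
    [0,0,0],
    [0,0,0],
    [0,0,0],
    [0,0,0],
    [0,0,0],
    [0,0,0],
    [0,0,0]
  ]
}}

```text
clock: 8.12
position: [0.5276, -0.1692, 0.0537]
tcp_rot: [2.453, 1.951, 0.007]
ft_force: [11.1, -2.6, -3.8]
grip_width: 0.181
finger_force: 59.3
```

```bash
python3 w.py w5 | grep -E "handle|tcp"
```

```text
handletop 5656 [-71.8   1.5  89. ] [[-78.7, -22.7, 87.5], [-64.9, 23.3, 90.2]]
tcp local -71.7 0.79 0.05373540359473081 8.1667 [11.79940383 -1.76607534 -2.70080908] 0.17360953858356817 59.31763529777527
```

Request:
{"api": "send_rows", "payload": {
  "fingers": [-1,-1,-1,-1,-1,-1,-1,-1,-1,-1,-1,-1,-1,-1,-1,-1,-1,-1,-1,-1],
  "delta_pos": [
    [0,2,0],
    [0,5,0],
    [0,9,0],
    [0,13,0],
    [0,17,0],
    [0,21,0],
    [0,25,0],
    [0,29,0],
    [0,33,0],
    [0,37,0],
    [0,41,0],
    [0,45,0],
    [0,49,0],
    [0,53,0],
    [0,57,0],
    [0,60,0],
    [0,63,0],
    [0,66,0],
    [0,68,0],
    [0,70,0]
  ],
  "angular": [
    [0,0,0],
    [0,0,0],
    [0,0,0],
    [0,0,0],
    [0,0,0],
    [0,0,0],
    [0,0,0],
    [0,0,0],
    [0,0,0],
    [0,0,0],
    [0,0,0],
    [0,0,0],
    [0,0,0],
    [0,0,0],
    [0,0,0],
    [0,0,0],
    [0,0,0],
    [0,0,0],
    [0,0,0],
    [0,0,0]
  ]
}}

```text
clock: 9.83
position: [0.5941, -0.1844, 0.0537]
tcp_rot: [2.457, 1.954, 0.002]
ft_force: [3.3, -0.2, 6.5]
grip_width: 0.179
finger_force: 61.0
```

Request:
{"api": "send_rows", "payload": {
  "fingers": [-1,-1,-1,-1,-1,-1,-1,-1],
  "delta_pos": [
    [0,1,0],
    [0,2,0],
    [0,3,0],
    [0,4,0],
    [0,4.8,0],
    [0,5.2,0],
    [0,5.2,0],
    [0,5.2,0]
  ],
  "angular": [
    [0,0,0],
    [0,0,0],
    [0,0,0],
    [0,0,0],
    [0,0,0],
    [0,0,0],
    [0,0,0],
    [0,0,0]
  ]
}}

```text
clock: 10.5
position: [0.5973, -0.1851, 0.0536]
tcp_rot: [-2.457, -1.955, 0.002]
ft_force: [-4.5, 1.6, 10.6]
grip_width: 0.175
finger_force: 61.7
```

```bash
python3 w.py w6 | grep -E "handle|tcp|poin"
```

```text
handletop 5928 [-0.3  2.2 88.9] [[-7.3, -22.4, 87.1], [6.9, 23.8, 90.2]]
pointer 239 [-0.7 38.  24.1] [[-2.2, 31.4, 22.9], [0.9, 44.4, 25.4]]
tcp local -0.21 0.93 0.05367071168738759 10.55 [-4.01131644  1.3883454  10.86384537] 0.1828744674650302 61.733468770980835
```

It's against the home stop: same reading as at the start, with force now pushing inward. I'll open and lift clear.

Request:
{"api": "send_rows", "payload": {
  "fingers": [-0.5,0,0.5,1,1,1,1,1,1,1,1,1,1,1,1,1,1,1],
  "delta_pos": [
    [0,0,0],
    [0,0,0],
    [0,0,0],
    [0,0,0],
    [0,0,0],
    [0,0,0],
    [0,0,0],
    [0,0,0],
    [0,0,0],
    [0,0,-5],
    [0,0,-20],
    [0,0,-45],
    [0,0,-70],
    [0,0,-100],
    [0,0,-130],
    [0,0,-140],
    [0,0,-140],
    [0,0,-140]
  ],
  "angular": [
    [0,0,0],
    [0,0,0],
    [0,0,0],
    [0,0,0],
    [0,0,0],
    [0,0,0],
    [0,0,0],
    [0,0,0],
    [0,0,0],
    [0,0,0],
    [0,0,0],
    [0,0,0],
    [0,0,0],
    [0,0,0],
    [0,0,0],
    [0,0,0],
    [0,0,0],
    [0,0,0]
  ]
}}

```text
clock: 12.05
position: [0.5979, -0.1852, 0.1923]
tcp_rot: [2.458, 1.955, 0.0]
ft_force: [0.1, 0.3, -1.1]
grip_width: 1.001
finger_force: 0.0
```

```bash
python3 w.py w7 | grep -E "handle|tcp|poin"
```

```text
handletop 1628 [-0.5  0.8 88.9] [[-7.7, -23.0, 86.9], [6.8, 23.3, 90.4]]
pointer 42 [-1.  37.4 24.3] [[-2.2, 31.2, 22.5], [0.1, 42.1, 25.2]]
tcp local -0.45 1.14 0.1906016069088912 12.1 [-1.42719848  0.04111663 -0.63140956] 0.9971409703116945 0.0
```

View pics/w7.png

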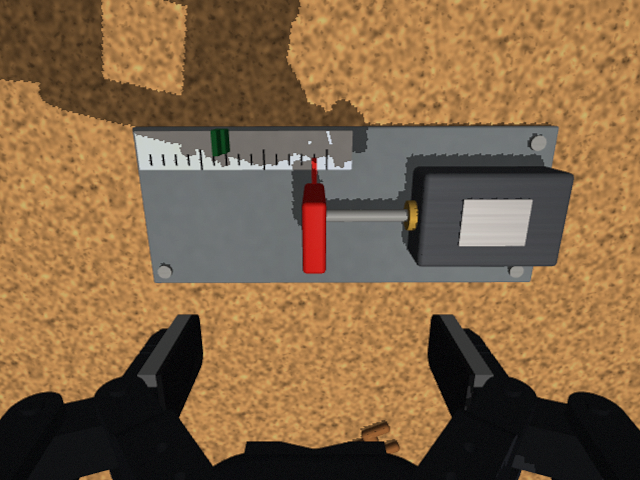

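The handle (314,230) is home and the gripper is open and clear above it.

```bash
python3 -c "
from h import *
print(ctrl.sign_off())"
```

```text
the job is handed in; nothing more can be done
None
```

I drew the red handle out level with its green clip (72 mm), held it there for about 2.7 s, guided it back to its home stop and released it; the blue tester was not touched, and I handed the job in at about 12 s on the robot clock.

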